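Nudge the slicing board back onto its pins

ROBOT

A 6-joint arm with a two-finger parallel gripper is mounted at the origin on the work surface. World frame = base frame: x ahead of the robot, y to its left, z up, the work surface at z = 0. Lengths are in m, angles in rad, forces in N, time in s.
With the tool pointing down it reaches from about 0.15 to 0.775 m from the base axis. Payload 6.1 kg.
Tool frame: the origin (TCP) lies midway between the tips of the shut fingers; the grasp point (between the pads) lies 19 mm behind it; z points along the fingers, y is the direction in which the jaws open and shut (so a half turn about z gives the same grasp; the last joint's range is limited). The gripper opens to 85 mm and grips with 20 to 120 N. Pads are 22 mm wide; open, the fingers measure 114 mm over their backs; the gripper's body (76 mm by 85 mm) begins 54 mm behind the grasp point. The pads swing forward as they close: fully open they stand 13 mm farther back than shut.
Start: joints at [1.106, 0.126, -0.04, 1.405, 0, 1.571], TCP at [0.235, 0.469, 0.231] pointing down, gripper open.
Joint ranges: [-2.72, 2.72], [-0.95, 1.95], [-1.27, 1.35], [-1.78, 2.02], [-1.46, 1.47], [-3.14, 3.14]. Speed limits (rad/s): [2.39, 2.39, 3.01, 3.14, 3.14, 3.14].

INTERFACE

Orientations are given as a unit quaternion [x, y, z, w].
In Python, from station import r, viewer gives the robot as it stands.
- The arm moves only by the tool step_arm, never from a script. Its argument "motion" is a list that holds one entry, the list of rows, each a list of 7 numbers: the gripper's target within -1 to 1 (fully open at 1, half-way at 0, shut at -1), then the shift along the tool's x, y, z each as a share of 100 mm, from -1 to 1, then the turn, a rotation vector about the tool's x, y, z each as a share of pi/2 rad, from -1 to 1. In form: [[[grip, dx, dy, dz, ax, ay, az], ...]]. A call has 1 to 8 rows; each row is the pose to reach, as a shift and turn from the pose measured when the call began, along the tool's axes at that moment; what a row does not reach only later rows make up. A row lasts 1/12 s, in which the tool goes at most 41.7 mm and 7.16 degrees, less where a joint would pass 70% of its speed; a pose out of reach is approached as far as the arm can. A call with a number of a shift or a turn outside -1 to 1 is refused whole. A call with a gripper value outside its range is refused whole. The fingers move at their own pace and stop on an object; "grip_force" is the grip in N (left out, the last holds). Time passes only in rows, so rows that repeat a pose let the fingers close. It gives the time, the measured TCP pose, the force and the opening at its end, in the units of the state.
- r.sense(): the state, without advancing time (a new reading comes with each control period).
- viewer.capture(name): name is "scene" or "top" or "wrist"; returns the picture (480x640x3 uint8, red, green, blue); there is no depth.
- viewer.calibration(name): a dict with "camera_matrix" (3x3 intrinsics, pixels), "extrinsics" (4x4, takes a point from camera to world coordinates). Camera axes: x right, y up, looking along -z (the intrinsics and any distortion apply to the point x, -y, -z); pixel columns grow to the right and rows downward; lengths in m; the calibration is good to about 2 mm. A picture is of the moment at which its call begins: read the wrist's pose just before it. calibration takes no time and is no camera call; for the wrist camera it gives the pose at the moment of the call.
- r.hand_in(): hands the job in, once; it reports no verdict.
The state is a dict: "time_s": time; "q": joint angles; "qd": joint speeds; "tau": joint torques, N m; "eef_pos": TCP position; "ee_rot": TCP orientation; "contact_force": force on the tool from outside, world axes, zero at the start; "moment": the same for the moment, N m; "opening": finger opening in m.
Only numpy, scipy, OpenCV 4.12 (cv2) and the standard library are available. Lean on these libraries where they do the work, as an engineer would, in place of code of your own. Each camera call takes 0.05 s, during which the arm holds its last target.

TASK

The green slicing board has slipped off the two pins of the steel portioning stand. Push it sideways with the fingertips until both its holes drop over the pins and it lies flat on the deck, then draw clear; do not lift the board, and leave the other things where they stand.

Things in the scene. Friction and masses are not known exactly. Their poses are not given: they have to be found in the camera images.
- stand: Steel portioning stand, fixed. Flat deck 380 mm wide (its y), from x = -125 to +100 mm (its x), top face 20 mm above the table. Origin on the table; x points away from the robot to the back stop, y left, z up. The board's seat: board origin at x = 0, y = 0, z = 20 mm here, axes parallel. Orange marks on the back stop's top and the deck's near rim show the pins' y places.
- back_stop (a point): middle of the foot of the near face of the dark back stop, at deck height, stand x = +81.5, y = 0 mm. The stop is a straight fence along the stand's y, 360 mm long, 10 mm thick, 32 mm above the deck. The seated board clears it by 1.5 mm, so a board squared up against it and slid along it brings its holes over the pins.
- board: Green plastic slicing board, loose, 160 (its x) x 200 (its y) x 10 mm, about 0.45 kg, slides easily. Origin at the centre of its underside, x to its far edge, z out of its top. It starts resting on the pin tips, near edge raised about 20 mm, far edge on the deck; up to 30 mm short of its seat (towards the robot), 25 to 80 mm to the left or right of it, up to 6 degrees askew.
- board_hole0 (a point): centre of the board's left hole at its top face: board x = -50, y = +65 mm; round, 18 mm, right through
- board_hole1 (a point): centre of the board's right hole at its top face: board x = -50, y = -65 mm; round, 18 mm, right through
- pin_left (a point): centre of the tip of the left brass pin, fixed on the deck at stand x = -50, y = +65 mm, hidden under the board; it belongs in the left hole. 14 mm diameter, 14 mm high, tapering over its upper 9 mm to a 4 mm tip, which centres the board as it drops; 2 mm of play each way when seated, so the pins then stop the board.
- pin_right (a point): centre of the tip of the right brass pin, like the left one, at stand x = -50, y = -65 mm; it belongs in the right hole
- jam: bystander, to be left alone: glass jar of jam with a red cap, 56 mm across, 65 mm high; origin at the centre of its underside
- cutter: bystander, to be left alone: steel pastry-cutter ring, 68 mm across, 45 mm high; origin at the centre of its underside
- ramekin: bystander, to be left alone: small white ceramic ramekin, 72 mm across, 45 mm high; origin at the centre of its underside
- mug: bystander, to be left alone: blue ceramic mug, 76 mm across, 85 mm high; origin at the centre of its underside
- cake: bystander, to be left alone: golden round sponge cake on a white card disc, 176 mm across, 71 mm high; origin at the centre of its underside
- tin: bystander, to be left alone: black round open cake tin, 176 mm across, 72 mm high; origin at the centre of its underside

How it is judged:
At the end, for the whole second after the job is handed in: The board lies flat on the deck (underside within 2.5 mm of it, tilt under 0.025 rad) and at rest, with each hole within 4 mm of its own pin's axis; the robot touches nothing (z of board in the frame of stand between 0.0175 and 0.0225 m and angle between board's own z axis and vertical below 0.025 rad and horizontal distance between board_hole0 and pin_left below 0.004 m and horizontal distance between board_hole1 and pin_right below 0.004 m and linear speed of board below 0.01 m/s).
It fails at once if the board is lifted (its middle more than 22 mm above the deck, or tipped by more than 0.22 rad) (z of board in the frame of stand above 0.042 m or angle between board's own z axis and vertical above 0.22 rad).
It fails at once if a bystander is moved by more than 20 mm (distance of any of jam, cutter, ramekin, mug, cake, tin from where it was at the start of the episode above 0.02 m).
It also fails if it takes over 48 s, if anything falls off the work surface, if the arm or the gripper's body presses on something with over 40 N, if the wrist force passes 120 N, or if a joint passes its speed limit or range.

## Working session

There is one attempt and no reset: what is moved stays moved. The work goes in short steps, Python scripts to look and compute and a tool call to move; the robot and the scene stay as the last step left them, time stands still between calls to the robot, and variables do not carry over. Pictures are saved under pics/ and viewed, and the job is handed in when it is done.

Besides the shell and the picture viewer there is one more tool, called after ">>>" in YAML: its name, and indented under it one key for each argument. step_arm: Moves the arm, as the interface text tells. Its arguments: {"type":"object","properties":{"motion":{"type":"array","items":{"type":"array","items":{"type":"array","items":{"type":"number"}}}},"grip_force":{"type":"number"}},"required":["motion"]}

```bash
mkdir -p pics; python3 - <<'E'
from station import r, viewer
import cv2
s=r.sense(); print({k:(v if isinstance(v,(int,float)) else [round(float(x),4) for x in v]) for k,v in s.items()})
for n in ["scene","top","wrist"]:
    c=viewer.calibration(n); print(n,c)
    cv2.imwrite(f"pics/{n}0.png",viewer.capture(n)[:,:,::-1])
E
```

```text
{'time_s': 0.0, 'q': [1.106, 0.1264, -0.0406, 1.4054, -0.0, 1.5708], 'qd': [-0.0001, -0.0003, 0.0023, -0.003, 0.0008, 0.0001], 'tau': [0.0003, -43.5912, 35.2924, 0.0172, 0.0, -0.0], 'eef_pos': [0.2352, 0.4689, 0.2305], 'ee_rot': [0.2303, 0.9731, -0.0008, -0.0002], 'contact_force': [0.7593, -0.1108, -0.7296], 'moment': [-0.0092, 0.0292, -0.0263], 'opening': 0.08520419680994588}
scene {'camera_matrix': array([[547.67533864,   0.        , 324.43617411],
       [  0.        , 547.67533864, 231.84874385],
       [  0.        ,   0.        ,   1.        ]]), 'extrinsics': array([[ 0.70286445, -0.4944654 ,  0.51135656,  1.42584053],
       [ 0.71105683,  0.50809579, -0.48604203, -0.72744247],
       [-0.01948714,  0.70522524,  0.70871547,  1.15682014],
       [ 0.        ,  0.        ,  0.        ,  1.        ]])}
top {'camera_matrix': array([[495.04121964,   0.        , 316.67240097],
       [  0.        , 495.04121964, 243.34183409],
       [  0.        ,   0.        ,   1.        ]]), 'extrinsics': array([[-0.00773013,  0.98515577, -0.17148862,  0.40250982],
       [-0.99992592, -0.0060028 ,  0.0105888 ,  0.01319491],
       [ 0.00940221,  0.17155777,  0.9851292 ,  1.36206341],
       [ 0.        ,  0.        ,  0.        ,  1.        ]])}
wrist {'camera_matrix': array([[379.57255003,   0.        , 321.43216426],
       [  0.        , 379.57255003, 241.57597695],
       [  0.        ,   0.        ,   1.        ]]), 'extrinsics': array([[ 0.44761895, -0.8519548 , -0.2716805 ,  0.16418622],
       [ 0.8942234 ,  0.42600546,  0.13741856,  0.50328286],
       [-0.00133703, -0.30445422,  0.95252603,  0.37291545],
       [ 0.        ,  0.        ,  0.        ,  1.        ]])}
```

View pics/scene0.png

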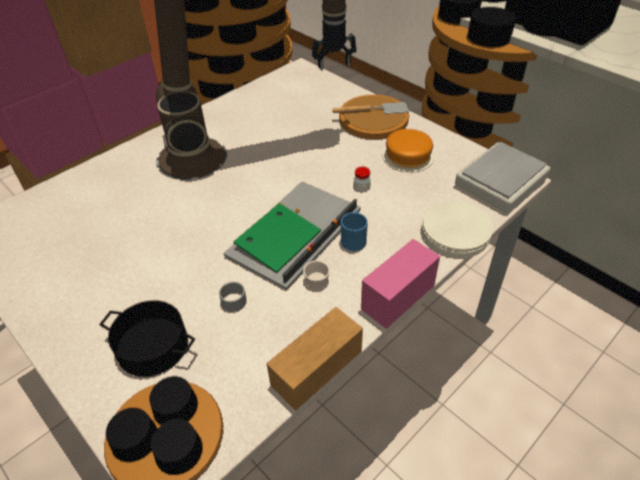

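View pics/top0.png

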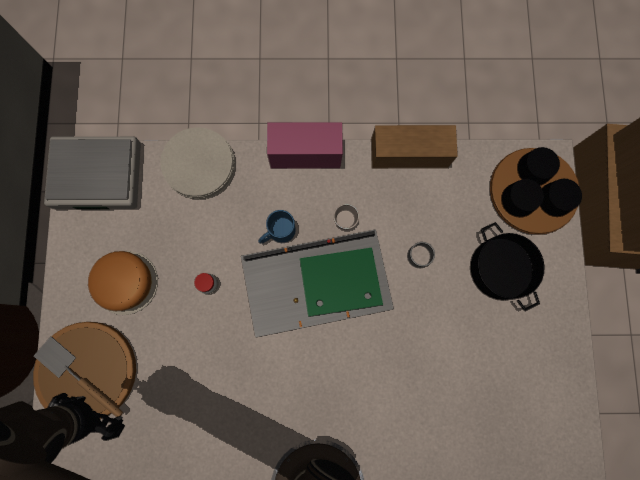

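View pics/wrist0.png

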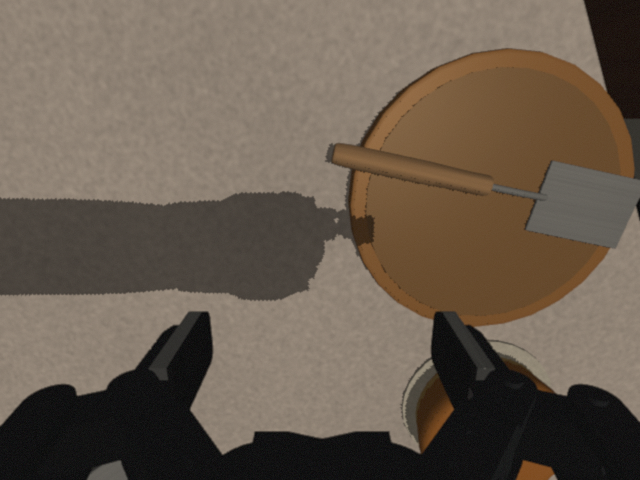

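The scene and top views show the board right of its seat: holes at top (320,303) and (367,296), with the left pin visible at (296,300). The back stop runs from (245,257) to (375,234). The wrist view shows only the plate and the cake. I'll measure from the top and scene views.

```bash
cat > h.py <<'E'
import numpy as np, cv2
from station import r, viewer
def ray(c,uv):
    K=c["camera_matrix"];E=c["extrinsics"]
    d=np.linalg.inv(K)@np.array([uv[0],uv[1],1.]); d=np.array([d[0],-d[1],-d[2]])
    return E[:3,3],E[:3,:3]@d
def onz(c,uv,z):
    o,d=ray(c,uv); return o+d*(z-o[2])/d[2]
def tri(obs):
    A=np.zeros((3,3));b=np.zeros(3)
    for c,uv in obs:
        o,d=ray(c,uv);d=d/np.linalg.norm(d);P=np.eye(3)-np.outer(d,d);A+=P;b+=P@o
    p=np.linalg.solve(A,b)
    return p,[np.linalg.norm(np.cross(p-ray(c,uv)[0],ray(c,uv)[1]/np.linalg.norm(ray(c,uv)[1]))) for c,uv in obs]
def proj(c,p):
    E=c["extrinsics"];q=E[:3,:3].T@(np.array(p)-E[:3,3]);q=np.array([q[0],-q[1],-q[2]]);q=c["camera_matrix"]@q;return q[:2]/q[2]
def masks(im):
    hsv=cv2.cvtColor(im,cv2.COLOR_RGB2HSV)
    g=cv2.inRange(hsv,(60,120,40),(85,255,255))
    o=cv2.inRange(hsv,(5,130,90),(22,255,255))
    return g,o
def blobs(m,amin=3):
    n,l,s,c=cv2.connectedComponentsWithStats(m)
    return [(round(c[i][0],1),round(c[i][1],1),int(s[i][4])) for i in range(1,n) if s[i][4]>=amin]
def green(g):
    cs,h=cv2.findContours(g,cv2.RETR_CCOMP,cv2.CHAIN_APPROX_NONE)
    i=max(range(len(cs)),key=lambda k:cv2.contourArea(cs[k]))
    hull=cv2.convexHull(cs[i]); 
    e=0.01*cv2.arcLength(hull,True); q=cv2.approxPolyDP(hull,e,True)
    while len(q)>4: e*=1.2;q=cv2.approxPolyDP(hull,e,True)
    holes=[]
    for k in range(len(cs)):
        if h[0][k][3]==i and len(cs[k])>=5:
            m=cv2.moments(cs[k]); 
            if m['m00']>3: holes.append((m['m10']/m['m00'],m['m01']/m['m00'],m['m00']))
    return q[:,0,:],holes
E
python3 - <<'E'
from h import *
np.set_printoptions(precision=4,suppress=True)
for n,roi in [("top",(230,220,180,130)),("scene",(215,170,170,125))]:
    im=cv2.cvtColor(cv2.imread(f"pics/{n}0.png"),cv2.COLOR_BGR2RGB); c=viewer.calibration(n)
    x,y,w,h=roi; g,o=masks(im); sub=np.zeros_like(o); sub[y:y+h,x:x+w]=o[y:y+h,x:x+w]
    print(n,"orange",[(b,onz(c,b[:2],.03)[:2]) for b in blobs(sub,2)])
    q,hs=green(g); print("corners",[(tuple(p),onz(c,p,.04)[:2]) for p in q]); print("holes",[(np.round(p,1),onz(c,p[:2],.046)[:2]) for p in hs])
    cv2.imwrite(f"pics/z_{n}.png",cv2.resize(im[y:y+h,x:x+w,::-1],None,fx=4.4,fy=4.4,interpolation=cv2.INTER_CUBIC))
E
```

```text
top orange [((np.float64(332.9), np.float64(239.9), 9), array([ 0.6437, -0.0456])), ((np.float64(285.2), np.float64(249.3), 10), array([0.6184, 0.0847])), ((np.float64(295.3), np.float64(299.7), 3), array([0.4816, 0.0573])), ((np.float64(347.6), np.float64(314.2), 11), array([ 0.4421, -0.0821])), ((np.float64(299.9), np.float64(323.5), 11), array([0.4186, 0.0451]))]
corners [((np.int32(371), np.int32(248)), array([ 0.6189, -0.1481])), ((np.int32(382), np.int32(304)), array([ 0.468 , -0.1734])), ((np.int32(309), np.int32(315)), array([0.4405, 0.0208])), ((np.int32(301), np.int32(258)), array([0.5928, 0.0416]))]
holes [(array([319.5, 302.9,  53. ]), array([ 0.4717, -0.0073])), (array([367.3, 295.4,  52.5]), array([ 0.4905, -0.1343]))]
scene orange [((np.float64(367.5), np.float64(176.5), 2), array([0.5334, 0.3188])), ((np.float64(296.9), np.float64(210.1), 8), array([0.487 , 0.0525])), ((np.float64(334.6), np.float64(220.9), 11), array([0.6019, 0.0985])), ((np.float64(308.9), np.float64(248.1), 14), array([ 0.6274, -0.0307]))]
corners [((np.int32(279), np.int32(204)), array([0.4362, 0.0261])), ((np.int32(319), np.int32(230)), array([0.6034, 0.0328])), ((np.int32(275), np.int32(271)), array([ 0.6304, -0.1589])), ((np.int32(235), np.int32(241)), array([ 0.4638, -0.1647]))]
holes [(array([249., 240.,  22.]), array([ 0.4944, -0.1375])), (array([278.8, 214.1,  20.5]), array([ 0.4746, -0.0077]))]
```

View pics/z_top.png

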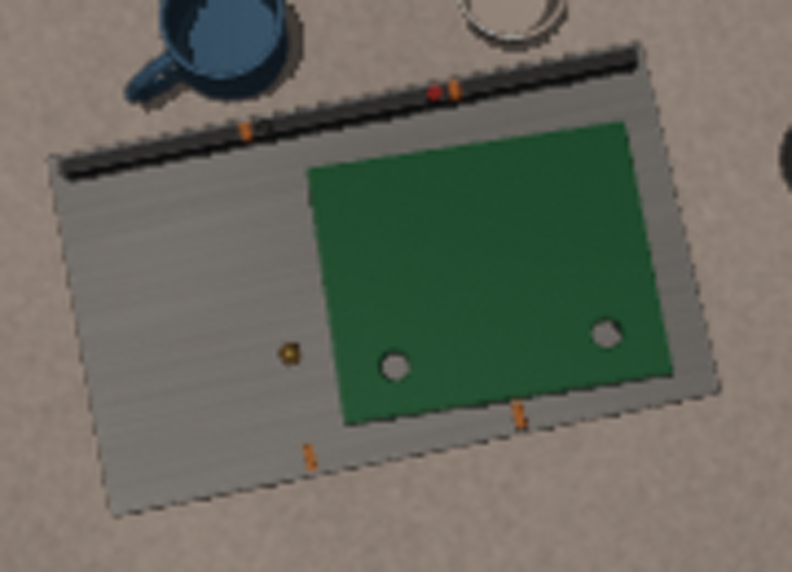

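View pics/z_scene.png

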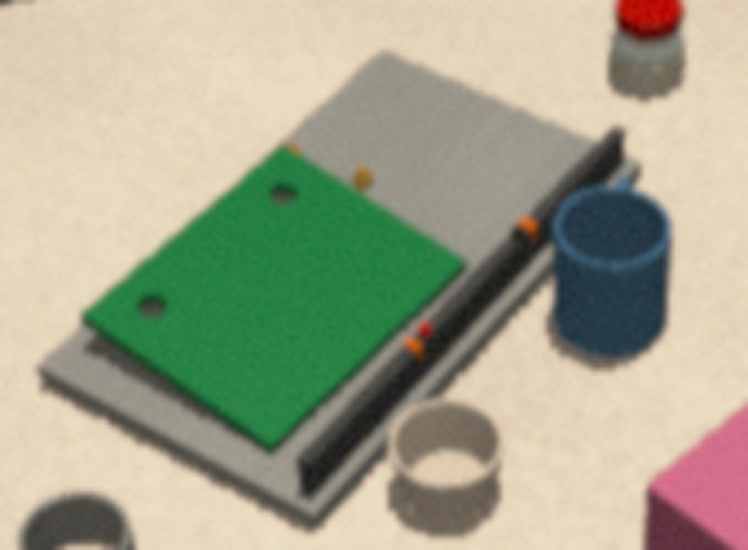

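```bash
python3 - <<'E'
from h import *
np.set_printoptions(precision=4,suppress=True)
T=viewer.calibration("top");S=viewer.calibration("scene")
L=lambda n:(lambda p,e:print(n,p,np.round(e,4)) or p)
def t(n,a,b):
    p,e=tri([(T,a),(S,b)]);print(n,p,np.round(e,4));return p
zt=lambda u,v:(230+u/4.4,220+v/4.4); zs=lambda u,v:(215+u/4.4,170+v/4.4)
t("pinL",(295.4,299.9),(296.9,210.3))
ml=t("stopL",(285.2,249.3),(334.6,220.9)); mr=t("stopR",zt(455,91),zs(414,346))
t("hole0",(319.5,302.9),(278.8,214.1));t("hole1",(367.3,295.4),(249,240))
t("c_nl",zt(346,424),zs(287,147));t("c_fl",zt(308,170),zs(463,266));t("c_fr",zt(627,122),zs(272,447));t("c_nr",zt(671,375),zs(85,318))
t("deck nl... stop end R",zt(637,47),zs(303,470))
a=onz(T,zt(309,458),.02);b=onz(T,zt(519,416),.02);print("rim",a,b,np.linalg.norm(a-b))
for n,u in [("nl",(115,517)),("fl",(52,160)),("fr",(643,45)),("nr",(720,390))]: print("deck",n,onz(T,zt(*u),.02))
for n,u in [("fl",(385,52)),("nr",(42,370)),("fr",(312,525))]: print("deckS",n,onz(S,zs(*u),.02))
E
```

```text
pinL [0.4814 0.0572 0.0225] [0.0001 0.0001]
stopL [0.6156 0.0841 0.0491] [0.0004 0.0004]
stopR [ 0.6399 -0.0443  0.0469] [0.0024 0.0024]
hole0 [ 0.4722 -0.0068  0.0436] [0.0006 0.0006]
hole1 [ 0.4908 -0.1349  0.0415] [0.0003 0.0003]
c_nl [0.4389 0.0245 0.0445] [0.0035 0.0035]
c_fl [0.594  0.0453 0.0225] [0.0008 0.0008]
c_fr [ 0.6237 -0.1518  0.0256] [0.0028 0.0028]
c_nr [ 0.4662 -0.1721  0.0417] [0.0027 0.0027]
deck nl... stop end R [ 0.6659 -0.1587  0.045 ] [0.0004 0.0004]
rim [0.4171 0.0445 0.02  ] [ 0.4415 -0.0838  0.02  ] 0.1305103238624593
deck nl [0.3828 0.1618 0.02  ]
deck fl [0.6012 0.2038 0.02  ]
deck fr [ 0.672  -0.1661  0.02  ]
deck nr [ 0.4563 -0.2072  0.02  ]
deckS fl [0.393  0.1629 0.02  ]
deckS nr [ 0.4661 -0.2073  0.02  ]
deckS fr [ 0.6854 -0.1706  0.02  ]
```

>>> step_arm:
  motion:
    - [[-1, -0.5, -0.48, 0, 0, 0, -0.14], [-1, -1, -0.95, 0, 0, 0, -0.28], [-1, -1, -0.95, 0, 0, 0, -0.417], [-1, -1, -0.95, 0, 0, 0, -0.417], [-1, -1, -0.95, 0, 0, 0, -0.417], [-1, -1, -0.95, 0, 0, 0, -0.417]]

```text
time_s: 0.65
eef_pos: [0.2823, 0.3379, 0.231]
ee_rot: [-0.097, 0.995, -0.0, -0.0]
contact_force: [0.2, -0.1, 0.2]
opening: 0.0122
```

>>> step_arm:
  motion:
    - [[-1, -0.15, -1, 0, 0, 0, 0], [-1, -0.15, -1, 0, 0, 0, 0], [-1, -0.15, -1, 0, 0, 0, 0], [-1, -0.15, -1, 0, 0, 0, 0]]

```text
time_s: 0.98
eef_pos: [0.3167, 0.2398, 0.2311]
ee_rot: [-0.095, 0.996, -0.001, -0.0]
contact_force: [-0.5, 0.0, 0.9]
opening: 0.0002
```

>>> step_arm:
  motion:
    - [[-1, -0.15, -1, 0, 0, 0, 0], [-1, -0.15, -1, 0, 0, 0, 0], [-1, -0.15, -1, 0, 0, 0, 0], [-1, -0.15, -1, 0, 0, 0, 0]]

```text
time_s: 1.32
eef_pos: [0.3509, 0.1422, 0.2312]
ee_rot: [-0.093, 0.996, -0.001, -0.0]
contact_force: [-0.6, 1.1, -0.5]
opening: 0.0004
```

>>> step_arm:
  motion:
    - [[-1, -0.15, -1, 0, 0, 0, 0], [-1, -0.15, -1, 0, 0, 0, 0], [-1, -0.15, -1, 0, 0, 0, 0], [-1, -0.15, -1, 0, 0, 0, 0]]

```text
time_s: 1.65
eef_pos: [0.385, 0.0449, 0.2313]
ee_rot: [-0.091, 0.996, -0.002, -0.0]
contact_force: [-0.3, -0.1, -0.1]
opening: -0.0004
```

>>> step_arm:
  motion:
    - [[-1, -0.15, -0.5, 0, 0, 0, 0], [-1, -0.15, -0.5, 0, 0, 0, 0], [-1, -0.15, -0.5, 0, 0, 0, 0], [-1, -0.15, -0.5, 0, 0, 0, 0]]

```text
time_s: 1.98
eef_pos: [0.4088, -0.0009, 0.2311]
ee_rot: [-0.091, 0.996, -0.001, -0.001]
contact_force: [-0.8, 0.2, -0.1]
opening: -0.0001
```

```bash
cat > look.py <<'E'
from h import *
import sys,json
n=sys.argv[1]
s=r.sense(); c=viewer.calibration("wrist"); im=viewer.capture("wrist")
cv2.imwrite(f"pics/w{n}.png",im[:,:,::-1]); np.savez(f"pics/w{n}.npz",K=c["camera_matrix"],E=c["extrinsics"])
print(s["time_s"],np.round(s["eef_pos"],4),np.round(s["ee_rot"],3),np.round(s["contact_force"],1),np.round(s["q"],2))
g,o=masks(im); q,hs=green(g); print(q.tolist(),np.round(hs,1).tolist()); print(blobs(o,8))
E
python3 look.py 1
```

```text
1.9833 [ 0.4088 -0.0009  0.2311] [-0.091  0.996 -0.001 -0.001] [-0.8  0.2 -0.1] [-0.   -0.09 -0.26  1.4  -0.   -0.18]
[[121, 245], [336, 248], [338, 295], [149, 377]] [[302.7, 276.5, 223.5], [283.0, 266.5, 4.0], [164.8, 272.0, 200.0], [298.5, 260.0, 4.0], [286.5, 259.0, 4.0], [187.0, 252.5, 4.0], [260.5, 251.0, 4.0], [256.0, 251.5, 4.0], [234.5, 247.0, 4.0], [232.0, 246.5, 4.0], [227.7, 246.7, 5.5], [219.0, 246.5, 4.0], [170.5, 245.0, 4.0], [178.0, 245.0, 6.0]]
[(np.float64(365.5), np.float64(226.5), 96), (np.float64(365.5), np.float64(288.4), 100)]
```

View pics/w1.png

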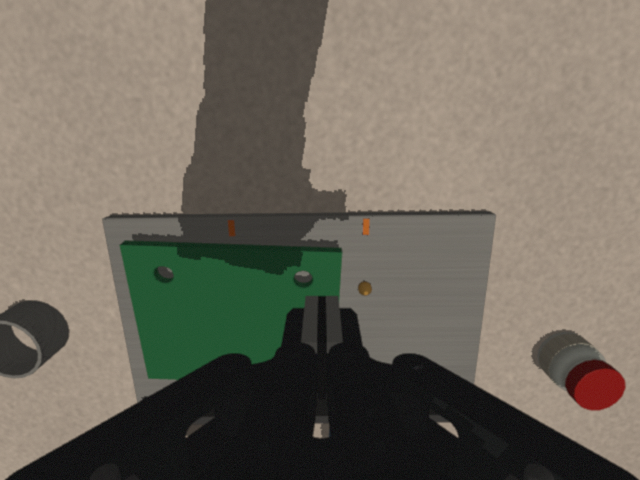

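The wrist view shows the near rim marks at (232,228) and (366,227), the left pin at (365,288), the holes at (165,273) and (303,277), and the board's near edge at row 245.

```bash
python3 - <<'E'
from h import *
np.set_printoptions(precision=4,suppress=True)
d=np.load("pics/w1.npz");W=dict(camera_matrix=d["K"],extrinsics=d["E"])
T=viewer.calibration("top")
a=onz(W,(232,228),.02);b=onz(W,(365.5,227),.02);print("rim",a,b,np.linalg.norm(a-b),np.degrees(np.arctan2(-(b-a)[0],(b-a)[1])))
print("pin",onz(W,(364.8,289),.03))
print("tri pin",tri([(W,(364.8,289)),(T,(295.4,299.9))]))
h1=onz(W,(164.5,273.5),.046);h0=onz(W,(303.5,278),.046);print("holes",h0,h1,np.linalg.norm(h0-h1),np.degrees(np.arctan2(-(h0-h1)[0],(h0-h1)[1])))
print("tri h0",tri([(W,(303.5,278)),(T,(319.5,302.9))]),"h1",tri([(W,(164.5,273.5)),(T,(367.3,295.4))]))
print("tri rim",tri([(W,(232,228)),(T,(347.6,314.2))]),tri([(W,(365.5,227)),(T,(299.9,323.5))]))
print("deck corners",onz(W,(105,218),.02),onz(W,(494,212),.02))
print("near edge",onz(W,(123,243),.047),onz(W,(342,249),.047))
E
```

```text
rim [ 0.4439 -0.0833  0.02  ] [0.4194 0.0434 0.02  ] 0.12900457377303398 10.915689277251362
pin [0.4792 0.0548 0.03  ]
tri pin (array([0.4817, 0.0567, 0.0235]), [np.float64(0.0006192290874915586), np.float64(0.0006192290874915289)])
holes [ 0.4717 -0.0072  0.046 ] [ 0.4908 -0.1352  0.046 ] 0.12944815060513695 8.47746985873957
tri h0 (array([ 0.4718, -0.0072,  0.0459]), [np.float64(4.561319808204068e-06), np.float64(4.561319808209178e-06)]) h1 (array([ 0.4903, -0.1344,  0.0474]), [np.float64(0.0004154465395719273), np.float64(0.0004154465395717918)])
tri rim (array([ 0.4423, -0.0824,  0.0249]), [np.float64(7.851599908565716e-05), np.float64(7.851599908573017e-05)]) (array([0.4192, 0.0445, 0.0187]), [np.float64(0.0010129684443586635), np.float64(0.0010129684443586932)])
deck corners [ 0.4561 -0.2042  0.02  ] [0.3827 0.1606 0.02  ]
near edge [ 0.4672 -0.1735  0.047 ] [0.4368 0.0224 0.047 ]
```

>>> step_arm:
  motion:
    - [[-1, 0.07, -0.42, 0.2, 0, 0, -0.007], [-1, 0.07, -0.85, 0.5, 0, 0, -0.007], [-1, 0.07, -0.85, 0.9, 0, 0, -0.007], [-1, 0.07, -0.85, 1, 0, 0, -0.007], [-1, 0.07, -0.85, 1, 0, 0, -0.007], [-1, 0.07, -0.85, 1, 0, 0, -0.007]]

```text
time_s: 2.53
eef_pos: [0.4162, -0.0845, 0.1311]
ee_rot: [-0.097, 0.995, -0.001, -0.001]
contact_force: [-0.5, 1.7, 0.1]
opening: -0.0001
```

```bash
python3 look.py 2; cat > sf.py <<'E'
from h import *
O=np.array([.5418,.0015]);Y=np.radians(11.0)
def sf(p):
    d=np.array(p[:2])-O; return np.array([d[0]*np.cos(Y)+d[1]*np.sin(Y),-d[0]*np.sin(Y)+d[1]*np.cos(Y)])
if __name__=="__main__":
    s=r.sense(); print("tcp stand",np.round(sf(s["eef_pos"])*1000,1),s["eef_pos"][2])
E
python3 sf.py
```

```text
2.5333 [ 0.4162 -0.0845  0.1311] [-0.097  0.995 -0.001 -0.001] [-0.5  1.7  0.1] [-0.2  -0.04 -0.43  1.18 -0.   -0.39]
[[182, 377], [176, 296], [303, 301], [270, 359]] [[231.0, 347.5, 4.0], [228.0, 336.2, 257.0], [262.0, 316.5, 4.0], [276.0, 306.5, 4.0], [243.5, 305.0, 4.0], [257.5, 304.0, 4.0], [278.0, 302.5, 4.0], [192.3, 301.7, 5.5], [180.0, 300.5, 4.0]]
[(np.float64(315.3), np.float64(276.5), 163), (np.float64(495.5), np.float64(275.9), 182), (np.float64(487.4), np.float64(356.0), 206)]
tcp stand [-138.7  -60.8] 0.13240732737920713
```

View pics/w2.png

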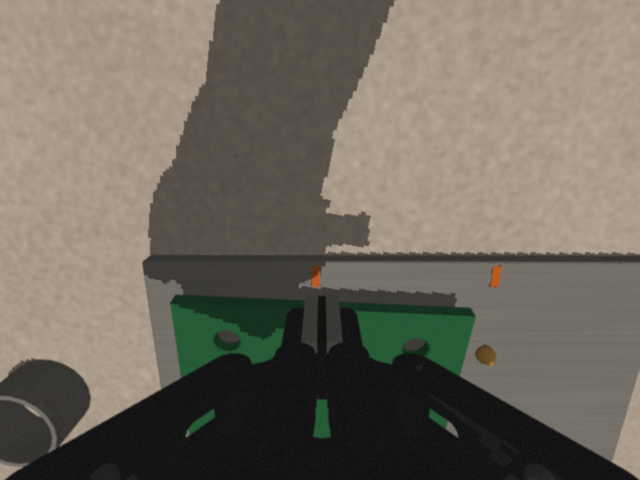

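Closer view: near edge from (172,297) to (474,309), holes at (228,340) and (416,346), rim marks at (316,277) and (496,276). I'll check the heights across the two wrist views.

```bash
python3 - <<'E'
from sf import *
np.set_printoptions(precision=4,suppress=True)
def L(i):
    d=np.load(f"pics/w{i}.npz");return dict(camera_matrix=d["K"],extrinsics=d["E"])
A,B=L(1),L(2)
for n,a,b in [("h1",(164.5,273.5),(228,340)),("h0",(303.5,278),(416,346)),("rimR",(232,228),(316.5,276.5)),("rimL",(365.5,227),(495.5,276)),("pin",(364.8,289),(486,355)),("nr corner",(123,243),(172,297)),("nl",(342,249),(474,310))]:
    p,e=tri([(A,a),(B,b)]);print(n,p,e[0],sf(p)*1000)
E
```

```text
h1 [ 0.4909 -0.1353  0.0463] 0.00025289421162030974 [ -76.0875 -124.6011]
h0 [ 0.4723 -0.0071  0.0439] 0.0002672015551258687 [-69.8212   4.8486]
rimR [ 0.4438 -0.0832  0.0205] 0.0001209389225514805 [-112.3428  -64.4604]
rimL [0.4191 0.0435 0.0199] 0.0003644692389040464 [-112.4335   64.6121]
pin [0.4821 0.0564 0.0225] 0.00033284203527232095 [-48.1633  65.2839]
nr corner [ 0.472  -0.1791  0.0355] 5.9775107146012165e-05 [-102.9537 -164.0008]
nl [0.4368 0.0225 0.0463] 0.00024370859333577632 [-99.0781  40.6759]
```

>>> step_arm:
  motion:
    - [[-1, 0, 0, 0.4, 0, 0, 0], [-1, 0, 0, 0.8, 0, 0, 0], [-1, 0, 0, 1, 0, 0, 0], [-1, 0, 0, 1, 0, 0, 0], [-1, 0, 0, 1, 0, 0, 0]]

```text
time_s: 3.0
eef_pos: [0.4178, -0.0842, 0.0337]
ee_rot: [-0.098, 0.995, -0.001, 0.0]
contact_force: [0.4, 0.4, 0.1]
opening: 0.0001
```

>>> step_arm:
  motion:
    - [[-1, -0.1, 0, 0.03, 0, 0, 0], [-1, -0.15, 0, 0.03, 0, 0, 0], [-1, -0.2, 0, 0.03, 0, 0, 0], [-1, -0.25, 0, 0.03, 0, 0, 0], [-1, -0.3, 0, 0.03, 0, 0, 0], [-1, -0.3, 0, 0.03, 0, 0, 0]]

```text
time_s: 3.5
eef_pos: [0.4486, -0.0782, 0.0311]
ee_rot: [-0.098, 0.995, -0.001, 0.001]
contact_force: [0.3, -0.1, 0.4]
opening: 0.0
```

```bash
python3 look.py 3;python3 sf.py
```

```text
3.5 [ 0.4486 -0.0782  0.0311] [-0.098  0.995 -0.001  0.001] [ 0.3 -0.1  0.4] [-0.17  0.08 -0.54  0.95 -0.   -0.37]
[[65, 359], [79, 342], [274, 351], [88, 430]] [[207.0, 356.5, 4.0], [158.5, 355.0, 4.0], [131.0, 353.5, 4.0]]
[(np.float64(311.4), np.float64(286.5), 250), (np.float64(604.7), np.float64(295.4), 488), (np.float64(582.0), np.float64(420.2), 727)]
tcp stand [-107.3  -60.4] 0.030924791252888134
```

View pics/w3.png

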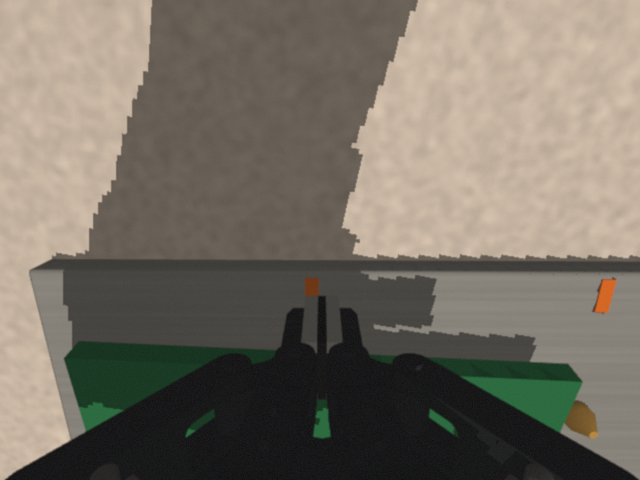

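The fingertips stand at the near edge, which runs from (80,343) to (580,370). The force is still nil, so I'll push forward slowly.

>>> step_arm:
  motion:
    - [[-1, -0.02, 0, 0.02, 0, 0, 0], [-1, -0.04, 0, 0.02, 0, 0, 0], [-1, -0.06, 0, 0.02, 0, 0, 0], [-1, -0.08, 0, 0.02, 0, 0, 0], [-1, -0.1, 0, 0.02, 0, 0, 0], [-1, -0.12, 0, 0.02, 0, 0, 0]]

```text
time_s: 4.05
eef_pos: [0.4598, -0.0759, 0.0288]
ee_rot: [-0.098, 0.995, -0.001, 0.0]
contact_force: [-2.0, -0.2, 0.3]
opening: 0.0001
```

>>> step_arm:
  motion:
    - [[-1, -0.02, 0, 0, 0, 0, 0], [-1, -0.035, 0, 0, 0, 0, 0], [-1, -0.05, 0, 0, 0, 0, 0], [-1, -0.06, 0, 0, 0, 0, 0], [-1, -0.07, 0, 0, 0, 0, 0], [-1, -0.07, 0, 0, 0, 0, 0]]

```text
time_s: 4.55
eef_pos: [0.4665, -0.0747, 0.0287]
ee_rot: [-0.098, 0.995, -0.001, -0.0]
contact_force: [-2.8, -1.5, -1.2]
opening: 0.0
```

```bash
python3 look.py 4;python3 sf.py; python3 - <<'E'
from h import *
im=viewer.capture("top")[220:350,230:410,::-1]
cv2.imwrite("pics/t4.png",cv2.resize(im,None,fx=4.4,fy=4.4,interpolation=cv2.INTER_CUBIC))
E
```

```text
4.55 [ 0.4665 -0.0747  0.0287] [-0.098  0.995 -0.001 -0.   ] [-2.8 -1.5 -1.2] [-0.16  0.11 -0.51  0.95 -0.   -0.35]
[[63, 362], [77, 345], [275, 350], [86, 431]] [[109.5, 352.0, 4.0], [90.5, 350.0, 4.0]]
[(np.float64(310.6), np.float64(257.3), 497), (np.float64(618.5), np.float64(258.8), 547), (np.float64(593.0), np.float64(391.9), 836)]
tcp stand [-88.6 -60.4] 0.02868746579602105
```

View pics/w4.png

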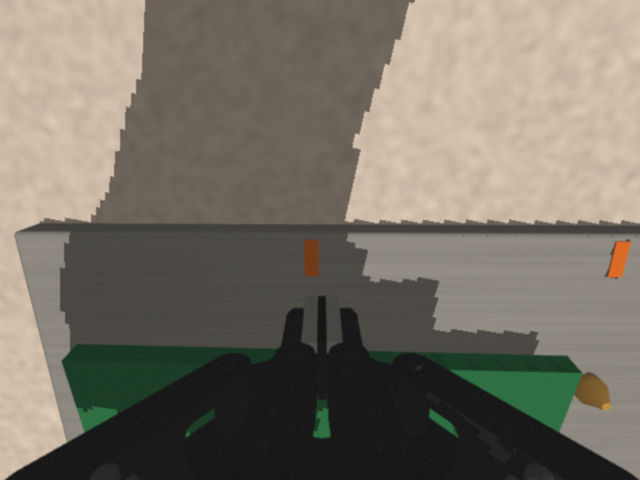

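View pics/t4.png

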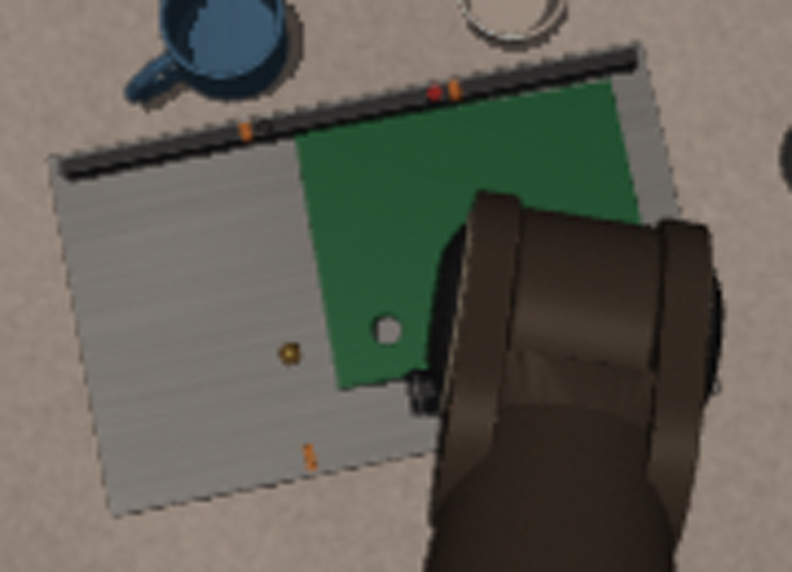

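The board is nearly at the stop, and its left far corner touches at top-crop (298,138). I'll push a touch more until the force rises.

>>> step_arm:
  motion:
    - [[-1, -0.01, 0, 0, 0, 0, 0], [-1, -0.02, 0, 0, 0, 0, 0], [-1, -0.03, 0, 0, 0, 0, 0], [-1, -0.03, 0, 0, 0, 0, 0]]

```text
time_s: 4.98
eef_pos: [0.4684, -0.0743, 0.0284]
ee_rot: [-0.098, 0.995, -0.002, -0.001]
contact_force: [-6.6, -3.0, 0.2]
opening: -0.0001
```

```bash
python3 sf.py; python3 -c "
from h import *
print(r.sense()['contact_force'])"
```

```text
tcp stand [-86.5 -60.5] 0.028398569841088385
[-6.64716822 -2.9944756   0.23995145]
```

>>> step_arm:
  motion:
    - [[-1, 0.2, 0, 0, 0, 0, 0], [-1, 0.3, 0, -0.3, 0, 0, 0], [-1, 0.3, 0, -0.7, 0, 0, 0], [-1, 0.3, -0.4, -1, 0, 0, 0], [-1, 0.3, -0.8, -1, 0, 0, 0], [-1, 0.1, -1, -1, 0, 0, 0], [-1, -0.1, -1, -1, 0, 0, 0], [-1, -0.1, -1, -1, 0, 0, 0]]

```text
time_s: 5.65
eef_pos: [0.5022, -0.1712, 0.1293]
ee_rot: [-0.097, 0.995, -0.002, 0.001]
contact_force: [-0.4, 0.8, 0.5]
opening: 0.0001
```

```bash
python3 look.py 5;python3 sf.py
```

```text
5.65 [ 0.5022 -0.1712  0.1293] [-0.097  0.995 -0.002  0.001] [-0.4  0.8  0.5] [-0.33  0.15 -0.23  1.18 -0.   -0.52]
[[326, 241], [639, 261], [554, 429], [370, 357]] [[570.8, 284.5, 280.0], [376.3, 283.5, 397.5], [437.5, 244.0, 4.0], [346.5, 244.0, 4.0]]
[(np.float64(469.0), np.float64(181.4), 221), (np.float64(638.0), np.float64(274.5), 35), (np.float64(627.2), np.float64(458.5), 114)]
tcp stand [ -73.6 -160.9] 0.12891244980522965
```

View pics/w5.png

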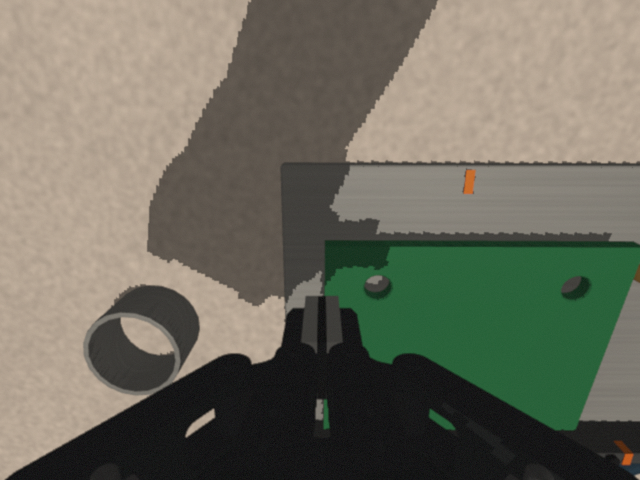

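Clear view: holes at (377,285) and (574,286), the right near corner at (326,241), and the left pin now half hidden at (638,274).

```bash
python3 - <<'E'
from sf import *
d=np.load("pics/w5.npz");W=dict(camera_matrix=d["K"],extrinsics=d["E"])
for n,u,z in [("h1",(377,285.5),.046),("h0",(574,287),.046),("nrc",(326,241),.047),("nlc",(638,242),.047),("rimR",(469.5,181.5),.02)]: print(n,np.round(sf(onz(W,u,z))*1000,1))
E
```

```text
h1 [ -49.2 -126.7]
h0 [-48.8   0.9]
nrc [ -79.6 -160. ]
nlc [-79.9  33.4]
rimR [-112.7  -65.1]
```

>>> step_arm:
  motion:
    - [[-1, -0.3, -0.3, 0, 0, 0, 0], [-1, -0.6, -0.3, 0, 0, 0, 0], [-1, -0.74, -0.3, 0.3, 0, 0, 0], [-1, -0.74, -0.3, 0.6, 0, 0, 0], [-1, -0.74, -0.3, 0.9, 0, 0, 0], [-1, -0.74, -0.3, 1, 0, 0, 0], [-1, -0.74, -0.3, 1, 0, 0, 0]]

```text
time_s: 6.28
eef_pos: [0.5764, -0.1844, 0.0261]
ee_rot: [-0.098, 0.995, 0.0, -0.002]
contact_force: [-0.1, 0.8, 1.1]
opening: -0.0002
```

```bash
python3 look.py 6;python3 sf.py
```

```text
6.2833 [ 0.5764 -0.1844  0.0261] [-0.098  0.995  0.    -0.002] [-0.1  0.8  1.1] [-0.31  0.35 -0.21  1.01 -0.   -0.51]
[[410, 134], [639, 135], [639, 479], [388, 361]] [[523.0, 223.5, 4.0], [500.9, 220.9, 1333.0]]
[]
tcp stand [  -0.3 -190. ] 0.028511725250743265
```

View pics/w6.png

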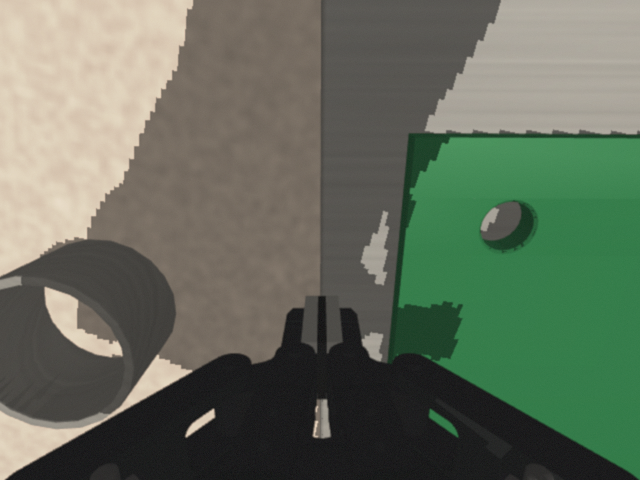

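The fingers are beside the board's right edge with the deck clear under them. I'll push left slowly.

>>> step_arm:
  motion:
    - [[-1, 0, 0.06, 0, 0, 0, 0], [-1, 0, 0.12, 0, 0, 0, 0], [-1, 0, 0.18, 0, 0, 0, 0], [-1, 0, 0.23, 0, 0, 0, 0], [-1, 0, 0.28, 0, 0, 0, 0], [-1, 0, 0.33, 0, 0, 0, 0], [-1, 0, 0.38, 0, 0, 0, 0], [-1, 0, 0.42, 0, 0, 0, 0]]

```text
time_s: 7.0
eef_pos: [0.5697, -0.1434, 0.0288]
ee_rot: [-0.098, 0.995, -0.001, -0.0]
contact_force: [1.1, -2.1, 2.4]
opening: 0.0
```

```bash
python3 look.py 7;python3 sf.py; python3 - <<'E'
from h import *
im=viewer.capture("top")[220:350,230:410,::-1]
cv2.imwrite("pics/t7.png",cv2.resize(im,None,fx=4.4,fy=4.4,interpolation=cv2.INTER_CUBIC))
E
```

```text
7.0 [ 0.5697 -0.1434  0.0288] [-0.098  0.995 -0.001 -0.   ] [ 1.1 -2.1  2.4] [-0.25  0.31 -0.25  1.   -0.   -0.44]
[[363, 127], [639, 130], [639, 473], [370, 357]] [[454.8, 213.7, 1445.5], [440.3, 138.3, 5.5], [433.7, 138.7, 5.5], [430.0, 136.5, 4.0], [452.0, 135.5, 4.0], [425.5, 135.0, 4.0], [439.5, 134.0, 4.0], [432.5, 134.0, 4.0], [430.0, 132.5, 4.0], [459.0, 131.5, 4.0]]
[(np.float64(557.1), np.float64(23.9), 878)]
tcp stand [  -0.5 -146.8] 0.028588398108362726
```

View pics/t7.png

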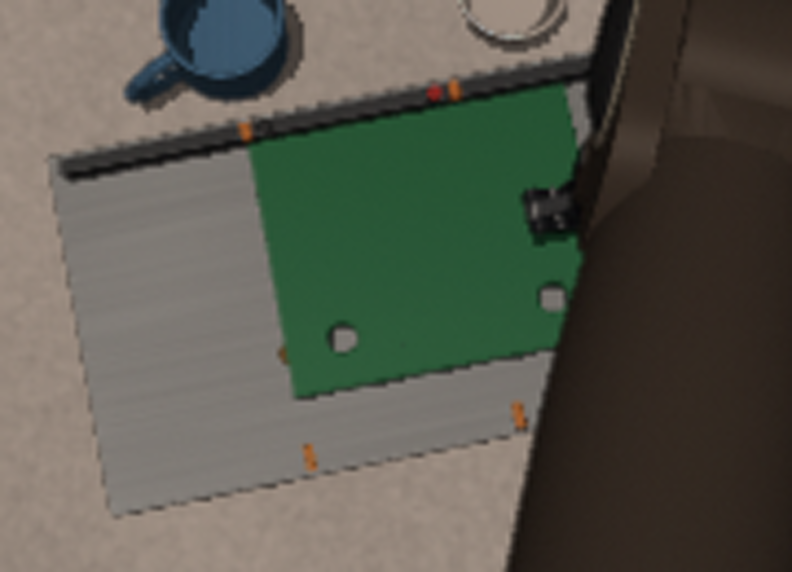

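View pics/w7.png

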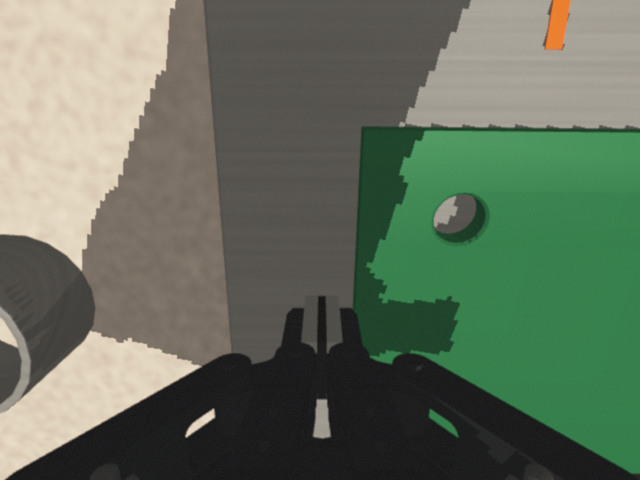

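The board has slid left, still square, and its left edge is just reaching the left pin at crop (283,355). The right hole is at wrist (460,217).

```bash
cat > m.py <<'E'
from sf import *
import sys
def m(i,**k):
    d=np.load(f"pics/w{i}.npz");W=dict(camera_matrix=d["K"],extrinsics=d["E"])
    for n,(u,v,z) in k.items(): print(n,np.round(sf(onz(W,(u,v),z))*1000,1))
E
python3 -c "
from m import *
m(6,h1=(508,226,.044),nrc=(410,134,.047))
m(7,h1=(460,217,.044),nrc=(363,127,.047),nre=(639,130,.047),rimR=(556.5,24,.02))"
```

```text
h1 [ -47.  -126.4]
nrc [ -77.  -162.7]
h1 [ -48.2 -100.6]
nrc [ -77.8 -135.5]
nre [-77.4 -48.8]
rimR [-112.6  -65.7]
```

>>> step_arm:
  motion:
    - [[-1, 0, 0.04, 0, 0, 0, 0], [-1, 0, 0.08, 0, 0, 0, 0], [-1, 0, 0.11, 0, 0, 0, 0], [-1, 0, 0.14, 0, 0, 0, 0], [-1, 0, 0.17, 0, 0, 0, 0], [-1, 0, 0.2, 0, 0, 0, 0], [-1, 0, 0.23, 0, 0, 0, 0], [-1, 0, 0.25, 0, 0, 0, 0]]

```text
time_s: 7.77
eef_pos: [0.564, -0.1179, 0.0281]
ee_rot: [-0.099, 0.995, -0.0, -0.001]
contact_force: [-1.1, -0.8, -0.5]
opening: -0.0004
```

```bash
python3 look.py 8;python3 sf.py; python3 - <<'E'
from h import *
im=viewer.capture("top")[220:350,230:410,::-1]
cv2.imwrite("pics/t8.png",cv2.resize(im,None,fx=4.4,fy=4.4,interpolation=cv2.INTER_CUBIC))
E
```

```text
7.7667 [ 0.564  -0.1179  0.0281] [-0.099  0.995 -0.    -0.001] [-1.1 -0.8 -0.5] [-0.21  0.3  -0.28  1.   -0.   -0.4 ]
[[365, 128], [639, 132], [639, 475], [370, 357]] [[484.5, 213.0, 4.0], [457.0, 215.2, 1442.5], [411.3, 141.7, 5.5], [417.0, 140.5, 4.0], [439.5, 138.0, 4.0], [410.7, 138.3, 5.5], [425.0, 137.0, 6.0], [425.5, 135.0, 4.0], [418.3, 135.3, 5.5], [424.0, 133.0, 6.0], [430.0, 132.5, 4.0], [421.3, 132.3, 5.5], [407.1, 134.8, 28.0]]
[(np.float64(483.5), np.float64(24.8), 902), (np.float64(462.6), np.float64(209.1), 677)]
tcp stand [  -1.  -121.1] 0.028107180252026666
```

View pics/t8.png

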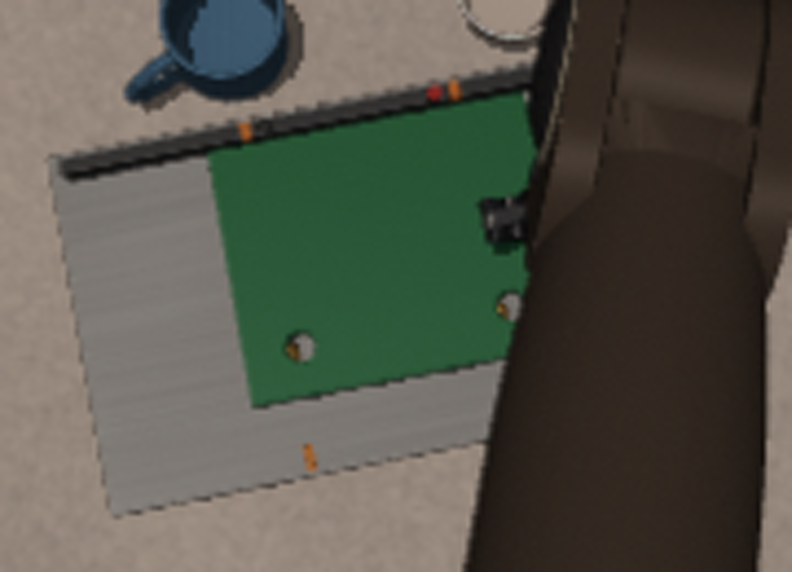

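View pics/w8.png

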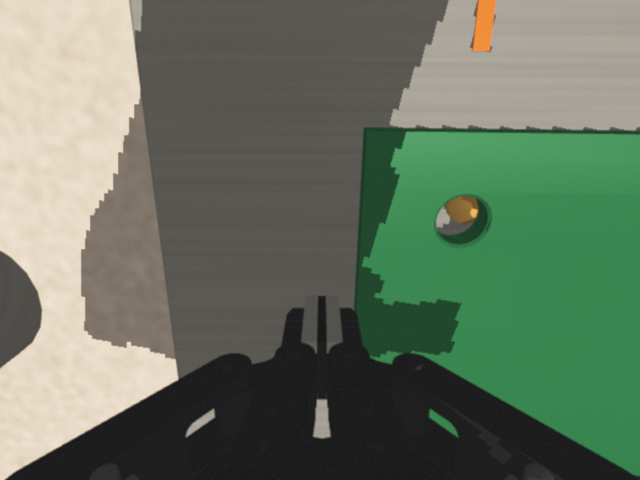

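Both pins now show in the left parts of their holes, at wrist (463,209) and crops (293,350) and (503,308). There are about 10 mm to go.

>>> step_arm:
  motion:
    - [[-1, 0, 0.02, 0, 0, 0, 0], [-1, 0, 0.04, 0, 0, 0, 0], [-1, 0, 0.06, 0, 0, 0, 0], [-1, 0, 0.07, 0, 0, 0, 0], [-1, 0, 0.08, 0, 0, 0, 0], [-1, 0, 0.09, 0, 0, 0, 0], [-1, 0, 0.09, 0, 0, 0, 0]]

```text
time_s: 8.45
eef_pos: [0.5622, -0.1087, 0.0282]
ee_rot: [-0.099, 0.995, 0.0, -0.001]
contact_force: [-0.5, -0.5, 0.1]
opening: 0.0003
```

```bash
python3 look.py 9;python3 sf.py; python3 - <<'E'
from h import *
im=viewer.capture("top")[220:350,230:410,::-1]
cv2.imwrite("pics/t9.png",cv2.resize(im,None,fx=4.4,fy=4.4,interpolation=cv2.INTER_CUBIC))
E
```

```text
8.45 [ 0.5622 -0.1087  0.0282] [-0.099  0.995  0.    -0.001] [-0.5 -0.5  0.1] [-0.19  0.29 -0.29  0.99 -0.   -0.39]
[[358, 123], [639, 129], [639, 474], [369, 355]] [[400.3, 221.3, 5.5], [365.5, 220.0, 4.0], [408.7, 216.3, 5.5], [410.5, 215.0, 4.0], [442.6, 203.5, 1471.5], [564.5, 178.0, 4.0], [548.0, 178.5, 4.0], [527.7, 178.7, 5.5], [544.0, 177.8, 8.5], [530.6, 178.4, 10.0], [526.5, 177.0, 4.0], [558.8, 176.2, 7.5], [554.0, 176.5, 4.0], [551.7, 175.7, 5.5], [534.2, 176.3, 10.5], [523.3, 177.2, 26.0], [566.5, 173.0, 4.0], [547.3, 173.7, 5.5], [552.6, 171.9, 21.5], [585.0, 169.0, 6.0], [582.2, 168.6, 8.5], [589.7, 166.7, 5.5], [602.7, 165.7, 5.5], [592.4, 165.1, 9.0], [587.2, 166.5, 10.0], [597.5, 164.0, 8.0], [576.8, 164.8, 9.5], [580.6, 164.8, 14.5], [586.6, 162.4, 9.0], [583.6, 161.8, 8.5], [573.5, 161.0, 4.0], [564.5, 161.0, 4.0], [600.3, 160.7, 5.5], [588.0, 159.5, 4.0], [580.2, 160.2, 7.5], [572.8, 159.2, 7.5], [569.0, 159.5, 4.0], [576.7, 159.7, 14.5], [592.7, 158.3, 12.5], [609.5, 156.0, 4.0], [567.2, 157.8, 28.0], [596.2, 156.4, 10.0], [584.6, 155.6, 13.0], [611.7, 154.3, 5.
[... 251 characters left out ...]
.5, 4.0], [616.0, 147.5, 4.0], [607.0, 148.0, 6.0], [592.5, 146.0, 4.0], [629.0, 145.5, 4.0], [601.0, 145.0, 6.0], [597.6, 145.8, 8.5], [613.7, 144.7, 5.5], [604.4, 146.0, 13.5], [590.5, 145.0, 7.0], [585.2, 147.9, 37.5], [615.5, 143.0, 4.0], [593.2, 142.8, 7.5], [617.0, 140.5, 4.0], [593.5, 140.0, 4.0], [627.0, 138.5, 4.0], [597.6, 140.8, 29.5], [593.2, 137.6, 10.5], [607.4, 139.4, 41.5], [597.0, 136.5, 4.0], [606.0, 135.0, 6.0], [593.3, 134.7, 5.5], [599.2, 134.5, 12.0], [604.0, 132.5, 4.0], [595.6, 132.6, 16.0], [608.5, 131.0, 4.0], [613.0, 130.5, 4.0]]
[(np.float64(457.1), np.float64(24.7), 900), (np.float64(441.4), np.float64(205.7), 1007)]
tcp stand [  -1.  -112.2] 0.028159671526077488
```

View pics/t9.png

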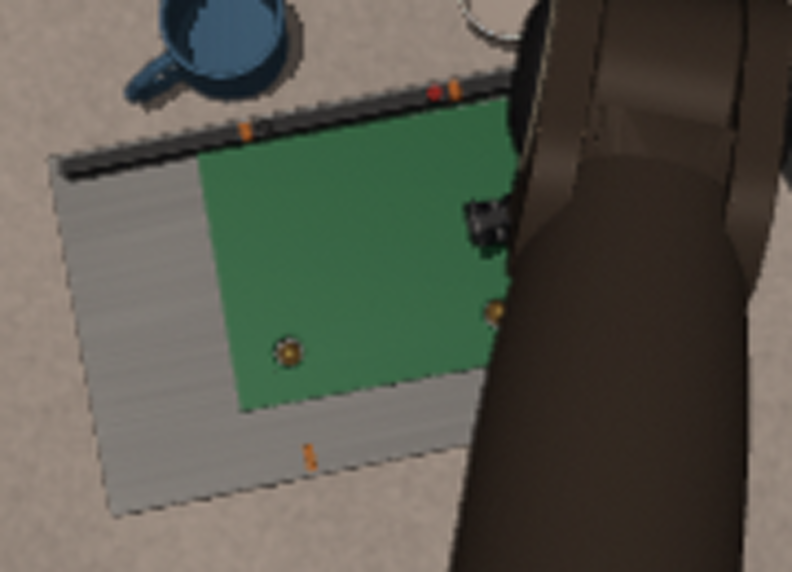

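View pics/w9.png

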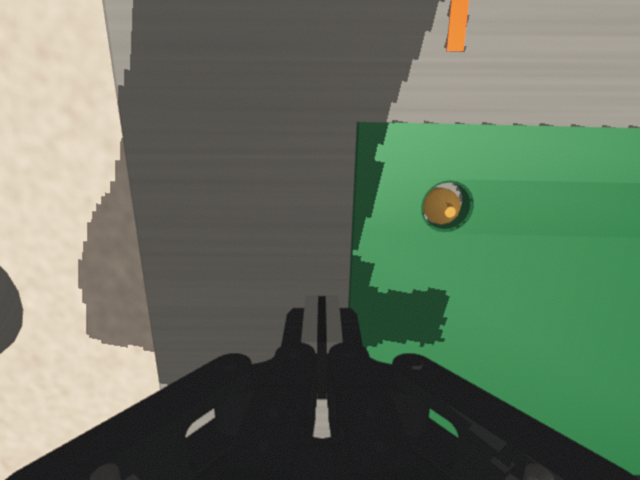

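The board's shading has changed and its edges have shifted. It appears to have dropped, with a brass pin in each hole at wrist (443,205) and crops (289,352) and (495,312). I'll draw clear and check.

>>> step_arm:
  motion:
    - [[-1, 0, -0.1, 0, 0, 0, 0], [-1, 0, -0.25, 0, 0, 0, 0], [-1, 0, -0.25, -0.4, 0, 0, 0], [-1, 0, -0.25, -0.8, 0, 0, 0], [-1, 0.4, 0, -1, 0, 0, 0], [-1, 0.8, 0.4, -1, 0, 0, 0], [-1, 1, 0.8, -1, 0, 0, 0], [-1, 1, 0.8, -1, 0, 0, 0]]

```text
time_s: 9.22
eef_pos: [0.4466, -0.0501, 0.1291]
ee_rot: [-0.098, 0.995, 0.0, -0.001]
contact_force: [0.7, 0.7, -0.4]
opening: 0.0
```

>>> step_arm:
  motion:
    - [[-1, 0.4, 0.3, 0, 0, 0, 0], [-1, 0.5, 0.3, -0.5, 0, 0, 0], [-1, 0.5, 0.3, -0.5, 0, 0, 0], [-1, 0.5, 0.3, -0.5, 0, 0, 0]]

```text
time_s: 9.55
eef_pos: [0.3918, -0.0311, 0.182]
ee_rot: [-0.098, 0.995, -0.0, 0.001]
contact_force: [0.8, -0.8, 1.0]
opening: 0.0005
```

```bash
python3 look.py 10 | cut -c1-300;python3 sf.py; python3 - <<'E'
from h import *
for n,(x,y) in dict(top=(230,220),scene=(215,170)).items():
  im=viewer.capture(n); cv2.imwrite(f"pics/{n}10.png",im[:,:,::-1])
im=im[170:295,215:385,::-1]
cv2.imwrite("pics/s10.png",cv2.resize(im,None,fx=4.4,fy=4.4,interpolation=cv2.INTER_CUBIC))
E
```

```text
9.55 [ 0.3918 -0.0311  0.182 ] [-0.098  0.995 -0.     0.001] [ 0.8 -0.8  1. ] [-0.08 -0.12 -0.39  1.29 -0.   -0.28]
[[340, 304], [435, 306], [433, 361], [370, 357]] [[394.0, 344.5, 4.0], [397.7, 336.5, 276.5], [421.0, 307.5, 4.0], [412.0, 306.8, 7.0], [397.8, 306.8, 7.5], [357.9, 305.8, 12.0]]
[(np.float64(400.9), np.float64(267.1), 123), (np.float64(253.4), np.float64(334.6), 126), (np.float64(398.6), np.float64(335.9), 101)]
tcp stand [-152.6   -3.7] 0.18089880737397263
```

View pics/w10.png

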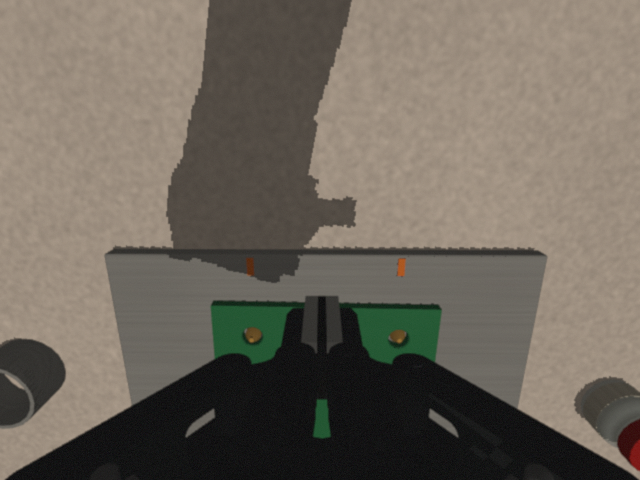

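View pics/s10.png

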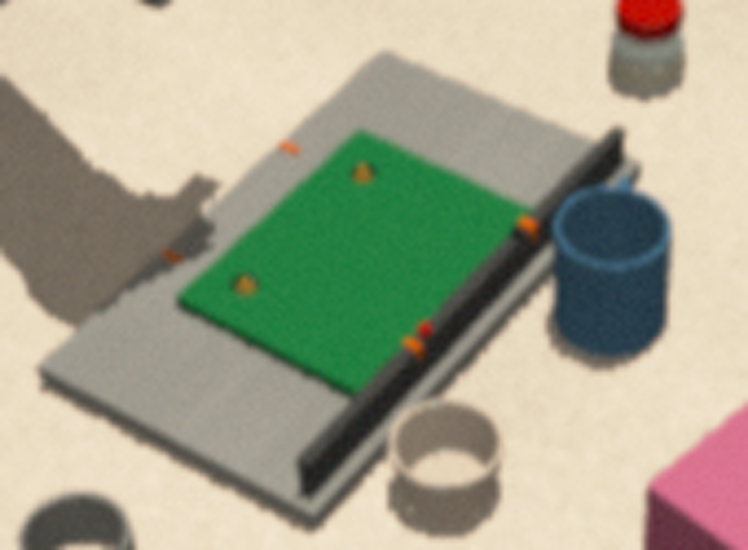

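View pics/top10.png

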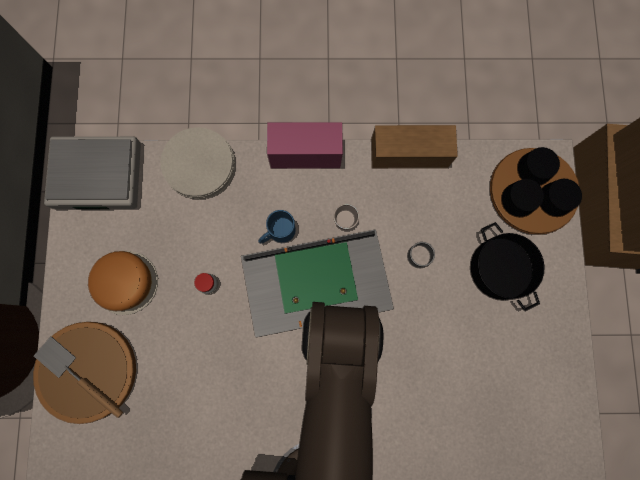

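Both pins stand in their holes, at wrist (253,335) and (398,337), and the bystanders look unmoved. I'll check numerically.

```bash
python3 - <<'E'
from m import *
m(10,h1=(253.5,335.5,.030),h0=(398.5,337,.030),nrc=(212.5,302,.030),nlc=(440,307,.030),rimR=(250.5,267,.02),rimL=(401,267,.02))
d=np.load("pics/w10.npz");W=dict(camera_matrix=d["K"],extrinsics=d["E"]);T=viewer.calibration("top");S=viewer.calibration("scene")
zs=lambda u,v:(215+u/4.4,170+v/4.4)
for n,a,b in[("nr",(212.5,302),zs(180,300)),("nl",(440,307),zs(362,131))]:
    p,e=tri([(W,a),(S,b)]);print(n,p.round(4),round(e[0],4))
a=cv2.imread("pics/top0.png");b=cv2.imread("pics/top10.png")
f=(cv2.absdiff(a,b).max(2)>40).astype(np.uint8)
for n,(x,y) in dict(jam=(205,283),cutter=(421,255),ram=(346,217),mug=(281,226),cake=(120,281),tin=(507,267)).items(): print(n,int(f[y-18:y+18,x-18:x+18].sum()))
E
```

```text
h1 [-50.9 -63.6]
h0 [-50.   64.8]
nrc [-83.5 -97.1]
nlc [-79.8  98.6]
rimR [-112.   -64.8]
rimL [-112.6   64.7]
nr [ 0.4832 -0.1091  0.0235] 0.0024
nl [0.4482 0.0876 0.0236] 0.0017
jam 0
cutter 0
ram 0
mug 0
cake 0
tin 0
```

```bash
python3 -c "
from h import *
print(r.hand_in())"
```

```text
the job is handed in; nothing more can be done
None
```

The board is seated on both pins and the job is handed in, at about 10 s of the 48 s allowed; no verdict is reported. I pushed the near edge forward with the shut fingertips until the board squared up against the back stop. Then I pushed the right edge left along the stop until it dropped, and drew the arm clear.

**Last checks:**
- **Holes:** they measured at stand (-50.9, -63.6) and (-50.0, +64.8) mm against pins at (-50, ±65). That is within about 2 mm, with a brass pin visible in each hole.
- **Flatness:** the near corners came down to the same height as each other, and the board looks flat on the deck in the scene view. That height read about 24 mm from the wrist and scene views where 30 mm is expected. The scene camera had read several mm low earlier on, so I blame that view rather than the board.
- **One loose reading:** the right near corner measured 3 mm off its expected place, which doesn't fit the holes. I put this down to how I picked its pixel.
- **Bystanders:** the before and after top views showed no changed pixels around any of the six.
- **Forces:** the reported force at the wrist stayed under about 8 N throughout.

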